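# Find the strap-gauge slot that pinches the feeler

### The job

Draw the feeler out of the tool rack and try its blade gently in the four slots of the strap-gauge block, without forcing it where it stops. One slot is too tight, two are slack, and one drags snugly on the blade: leave the feeler standing in that one, fully home with its collar down on the block, let go of it, and leave the other things on the bench alone.

Things in the scene. Friction and masses are not known exactly. Their poses are not given: they have to be found in the camera images.
- feeler: Feeler: dark wooden handle 28 (x) x 18 (y) x 60 mm tall, brass collar (32 x 20 x 8 mm) at its foot, steel blade straight below. Origin: underside of the collar, on the axis; z up along the handle, x along the blade's width, y across its thickness. Weighs 60 to 180 g. It starts upright in the rack, collar on the rack's top.
- blade: The feeler's steel blade, rigid with it, same origin and axes: 24 mm wide (x), 4 mm thick (y), reaching 48 mm below the collar; its last 10 mm taper to 1.6 mm. Fits the slots with its x along the block's x, either way round; fully home, the collar sits on the block's top face.
- feeler_grip (a point): Where to hold the feeler: on the handle's axis, 34 mm above the collar's underside; grip it across the 18 mm thickness (y).
- feeler_tip (a point): Lower end of the feeler's blade, 48 mm below the collar's underside.
- rack: Wooden tool rack fixed to the table, 60 (x) x 130 (y) x 58 mm tall, with a loose slot for the feeler (32 x 10 mm, at y = -30 mm) and two fixed small tools standing in it near y = +49 mm, up to 121 mm tall. Origin: centre of the underside.
- block: Strap-gauge block fixed to the table: aluminium bar 70 (x) x 190 (y) x 60 mm tall, low feet front and back (to x = +-60 mm), four upright slots open at the top in a row along y, alike from outside. Each mouth is covered 3 mm down by a thin black dust lip (no resistance). Hidden shoes make one slot snug, one too tight and two slack; which is which changes and cannot be seen. Origin: centre of the underside.
- slot1 (a point): Centre of the mouth of the slot at the block's -y end (y = -66 mm), on the top face. All mouths: 30 mm along the block's x, 8 mm along its y. A slack slot lets the blade in with under 2 N of drag.
- slot2 (a point): Centre of the mouth of the next slot (block y = -22 mm). The snug slot: the blade tip meets sprung shoes 12 to 20 mm below the mouth; the drag grows over the next 10 mm or so to a steady 5 to 13 N, felt while the blade moves, all the way home.
- slot3 (a point): Centre of the mouth of the next slot (block y = +22 mm). The tight slot: the blade tip stops about 10 mm below the mouth and is pushed back springily, 3 to 5 N for every further mm; it cannot go home there.
- slot4 (a point): Centre of the mouth of the slot at the block's +y end (y = +66 mm), on the top face. The slots' behaviour told under slots 1 to 3 may be that of any slot.
- maul: Bystander, leave alone: white plastic maul standing on its head, 60 mm diameter, 135 mm tall. Origin: centre of its underside.
- dye_jar: Bystander, leave alone: amber glass jar with a black cap, 54 mm diameter, 75 mm tall. Origin: centre of its underside.
- slicker: Bystander, leave alone: small turned wooden edge slicker standing upright, 34 mm diameter, 56 mm tall. Origin: centre of its underside.
- whetstone: Bystander, leave alone: grey flat whetstone, 50 x 110 x 22 mm. Origin: centre of its underside.
- weight: Bystander, leave alone: brass ring weight lying flat, 60 mm diameter, 28 mm tall. Origin: centre of its underside.
- brush: Bystander, leave alone: wooden hand brush lying flat, about 200 mm long. Origin: on its underside.
- punch_cup: Bystander, leave alone: white ceramic cup, 72 mm diameter, 85 mm tall. Origin: centre of its underside.
Mind the look-alikes: they are no part of the job. Of the things shaped like the feeler, the wooden one is meant. Leave any orange look-alike of the rack alone.

How it is judged (in metres and radians):
On the way:
1. the feeler is drawn up clear of the rack (z of feeler_tip in the frame of rack above 0.062 m), for 0.1 s.
At the end, for the whole second after the job is handed in: The feeler stands upright (within 5 degrees) in one slot of the block, within 5 mm of the slot's centre, its collar within 3 mm of the block's top face, with its blade pinched there (more than 3 N of contact on the blade), and at rest ((horizontal distance between feeler and slot1 below 0.005 m or horizontal distance between feeler and slot2 below 0.005 m or horizontal distance between feeler and slot3 below 0.005 m or horizontal distance between feeler and slot4 below 0.005 m) and z of feeler in the frame of block between 0.055 and 0.063 m and angle between feeler's own z axis and vertical below 0.09 rad and contact force between blade and anything else above 3 N and linear speed of feeler below 0.02 m/s); the robot touches nothing.
It fails at once if the blade is forced: more than 40 N on it (contact force between blade and anything else above 40 N).
It fails at once if a bystander is moved by more than 30 mm (distance of any of maul, dye_jar, slicker, whetstone, weight, brush, punch_cup from where it was at the start of the episode above 0.03 m).
It also fails if it takes over 61 s, if anything falls off the work surface, if the arm or the gripper's body presses on something with over 40 N, if the wrist force passes 120 N, or if a joint passes its speed limit or range.

### The arm

A 6-joint arm with a two-finger parallel gripper is mounted at the origin on the work surface. World frame = base frame: x ahead of the robot, y to its left, z up, the work surface at z = 0. Lengths are in m, angles in degrees, forces in N, time in s.
With the tool pointing down it reaches from about 0.25 to 0.8 m from the base axis. Payload 3.9 kg.
Tool frame: the origin (TCP) lies where the fingers leave the gripper's body, on its centre line; the fingertips stand 73 mm ahead of it and the grasp point (between the pads) lies arm.grip_depth ahead of it (arm.grip_depth is the distance from the TCP to the grasp point, in m); z points along the fingers, x is the direction in which the jaws open and shut, and the axes are right-handed (so a half turn about z gives the same grasp; the last joint's range is limited). The gripper opens to 85 mm and grips with 20 to 120 N. Pads are 22 mm wide; open, the fingers measure 114 mm over their backs; the gripper's body (76 mm by 85 mm) begins 54 mm behind the grasp point. The pads swing forward as they close: fully open they stand 13 mm farther back than shut.
Start: joints at [68.812, 14.897, -7.913, 67.191, 0, 90], TCP at [0.19, 0.49, 0.304] pointing down, gripper open.
Joint ranges: [-159.42, 159.42], [-47.68, 98.78], [-73.54, 78.23], [-108.79, 121.32], [-90, 84.71], [-180, 180]. Speed limits (degrees/s): [147.25, 147.25, 180, 180, 180, 180].

### API

Orientations are given as [roll, pitch, yaw] about the fixed x, y, z axes, in that order (R = Rz(yaw) Ry(pitch) Rx(roll)).
In Python, from station import arm gives the robot as it stands. The module is installed in compiled form; this text tells all that it offers.
- The arm moves only by the tool carry_out, never from a script. Its argument "steps" is text: rows parted by semicolons, each of 4 numbers parted by spaces: the shift along the tool's x, y, z in mm, then the turn about the tool's z in rad. In form: dx dy dz twist; .... A call has 1 to 20 rows; each row shifts and turns the commanded pose from where the row before left it, along the tool's axes as they then stand; what a row does not reach is not made up. A row lasts 1/12 s, in which the tool goes at most 41.7 mm and 7.16 degrees, less where a joint would pass 70% of its speed; a pose out of reach is approached as far as the arm can. A call with a gripper value outside its range is refused whole. "hand" is the finger opening in mm, from 0 to 85.4, set as the call begins (left out, the last holds). The fingers move at their own pace and stop on an object; the grip force is fixed at half the most. Time passes only in rows, so rows that do not move let the fingers close. It gives the time, the measured TCP pose, the force and the opening at its end, in the units of the state.
- arm.state(): the state, without advancing time (a new reading comes with each control period).
- arm.grab_frame(name): name is "scene" or "top" or "wrist"; returns a dict with "img" (420x560x3 uint8, red, green, blue), "fx", "fy", "cx", "cy" (pixels), "k1" (the pictures are not rectified: a ray, as slopes to the right and down, at radius r is drawn at 1 + k1 r^2 times it, then the intrinsics apply), "world_to_cam" (4x4, takes a point from world to camera coordinates); the wrist camera has in their place "T_tool_cam" (4x4, takes a point from camera to tool coordinates, whose origin is the TCP and whose axes are the tool frame's). Camera axes: x right, y up, looking along -z (the intrinsics and any distortion apply to the point x, -y, -z); pixel columns grow to the right and rows downward; lengths in m; the calibration is good to about 2 mm. A picture is of the moment at which its call begins: read the wrist's pose just before it. There is no depth.
- arm.finish_job(): hands the job in, once; it reports no verdict.
The state is a dict: "clock": time; "joint_pos": joint angles; "dq": joint speeds; "joint_efforts": joint torques, N m; "tcp_pos": TCP position; "tcp_rot": TCP orientation; "force": force on the tool from outside, world axes, zero at the start; "wrist_torque": the same for the moment, N m; "finger_gap": finger opening in m.
Only numpy, scipy, OpenCV 4.12 (cv2) and the standard library are available. Lean on these libraries where they do the work, as an engineer would, in place of code of your own. Each camera call takes 0.05 s, during which the arm holds its last target.

## Working session

There is one attempt and no reset: what is moved stays moved. The work goes in short steps, Python scripts to look and compute and a tool call to move; the robot and the scene stay as the last step left them, time stands still between calls to the robot, and variables do not carry over. Pictures are saved under pics/ and viewed, and the job is handed in when it is done.

Besides the shell and the picture viewer there is one more tool, called after "Call:" as a command line: name --argument value ..., lists and objects as JSON in quotes. carry_out: Moves the arm, as the interface text tells. Its arguments: {"type":"object","properties":{"steps":{"type":"string"},"hand":{"type":"number"}},"required":["steps"]}

```bash
mkdir -p pics
python3 - <<'E'
from station import arm
import cv2,json
s=arm.state();print(s,arm.grip_depth)
for n in ["scene","top","wrist"]:
    f=arm.grab_frame(n);cv2.imwrite(f"pics/{n}0.png",f["img"][:,:,::-1])
    print(n,{k:(v.tolist() if hasattr(v,'tolist') else v) for k,v in f.items() if k!="img"})
E
```

```text
{'clock': 0.0, 'joint_pos': array([ 6.88131729e+01,  1.49351309e+01, -7.98478156e+00,  6.71919359e+01,
        1.81699162e-05,  9.00014814e+01]), 'dq': array([-0.00591342, -0.08710463,  0.02279526, -0.05229808,  0.06524541,
        0.00066705]), 'joint_efforts': array([ 7.88798752e-04, -4.05676031e+01,  2.53923726e+01,  1.87156984e-02,
        1.53100223e-04,  6.65733111e-06]), 'tcp_pos': array([0.18954391, 0.48900702, 0.30307675]), 'tcp_rot': array([-1.79999985e+02,  1.11848342e-01,  6.88116915e+01]), 'force': array([-0.01108655, -0.81513756, -0.07254257]), 'wrist_torque': array([-0.04731074,  0.00099599,  0.01219589]), 'finger_gap': 0.08549847388434076} 0.0539
scene {'fx': 433.77961209712413, 'fy': 433.77961209712413, 'cx': 281.86387335225135, 'cy': 208.9551152243287, 'k1': -0.02714101825124947, 'world_to_cam': [[0.7556663410283492, 0.6548581303290775, 0.011367065528622045, -0.44063884626721783], [-0.4070250833361899, 0.45594350439885584, 0.7914834820333639, 0.1524656441785478], [0.5131266535388652, -0.6027241076466044, 0.6110848447553004, -1.5544379130503494], [0.0, 0.0, 0.0, 1.0]
[... 187 characters left out ...]
1184289751, 0.014921117261093495, -0.007201090535254609], [0.9953978796651539, -0.006728546106081877, 0.09559177697591924, -0.5746761615768345], [-0.09547753006364837, 0.015635498670598977, 0.9953087824561113, -1.6554203895515471], [0.0, 0.0, 0.0, 1.0]]}
wrist {'fx': 347.4756743099395, 'fy': 347.4756743099395, 'cx': 277.4879071333705, 'cy': 205.2323199838554, 'k1': -0.05227276096959771, 'T_tool_cam': [[0.9999988339858442, 0.0008236969058923833, -0.0012859044904405107, 5.3469878352641054e-05], [0.00042830859984567586, -0.9595424399338592, -0.2815637095179681, -0.07176174732408759], [-0.0014658030886207038, 0.28156283044674524, -0.9595416738902598, -0.06945620253498624], [0.0, 0.0, 0.0, 1.0]]}
```

View pics/scene0.png

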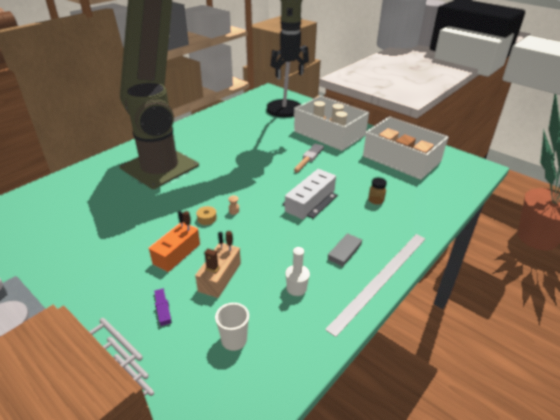

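View pics/top0.png

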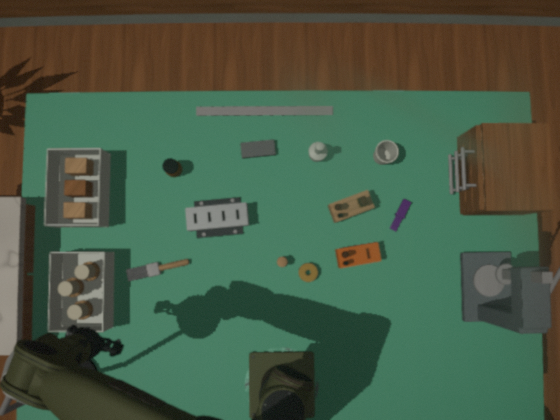

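View pics/wrist0.png

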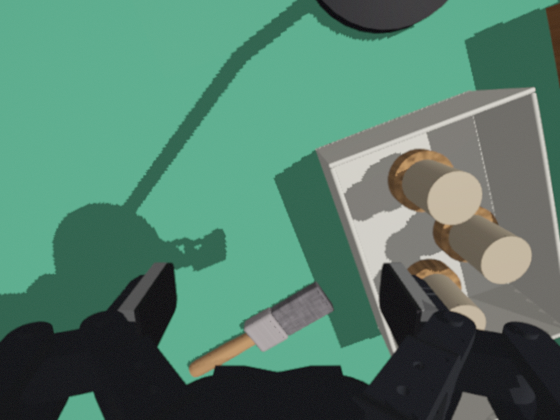

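The top view shows the block at (217,217), the wooden rack at (351,206), the orange rack at (358,255) and a purple look-alike at (401,215). I'll zoom in next.

Run:
```python
import cv2,numpy as np
t=cv2.imread("pics/top0.png");s=cv2.imread("pics/scene0.png")
a=cv2.resize(t[180:250,170:270],None,fx=8,fy=8,interpolation=cv2.INTER_CUBIC)
b=cv2.resize(t[180:275,320:420],None,fx=6,fy=6,interpolation=cv2.INTER_CUBIC)
c=cv2.resize(s[160:300,140:350],None,fx=3.8,fy=3.8,interpolation=cv2.INTER_CUBIC)
cv2.imwrite("pics/a.png",a);cv2.imwrite("pics/b.png",b);cv2.imwrite("pics/c.png",c)
```

```text
(no output)
```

View pics/a.png

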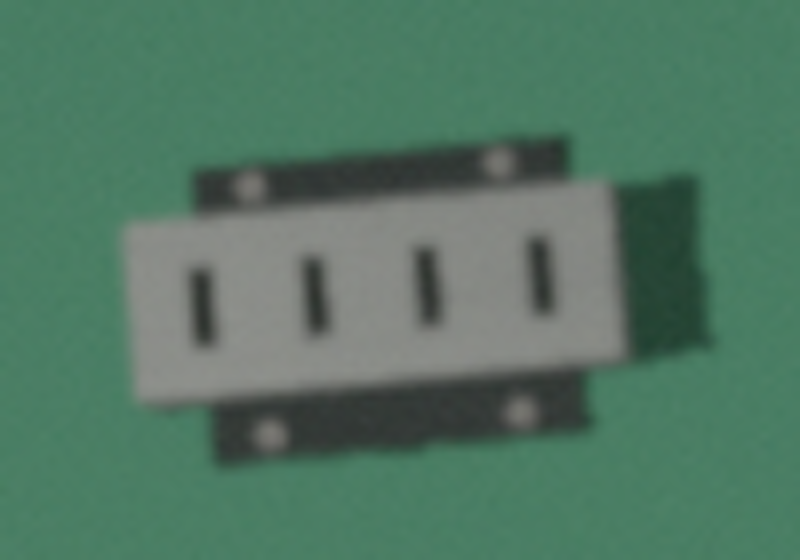

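View pics/b.png

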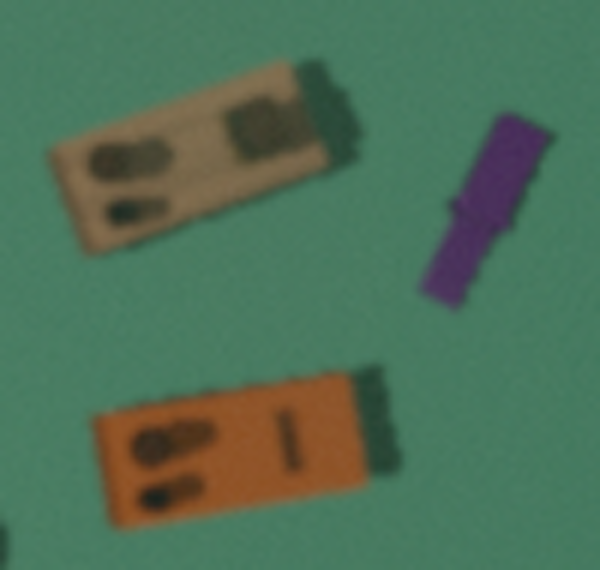

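View pics/c.png

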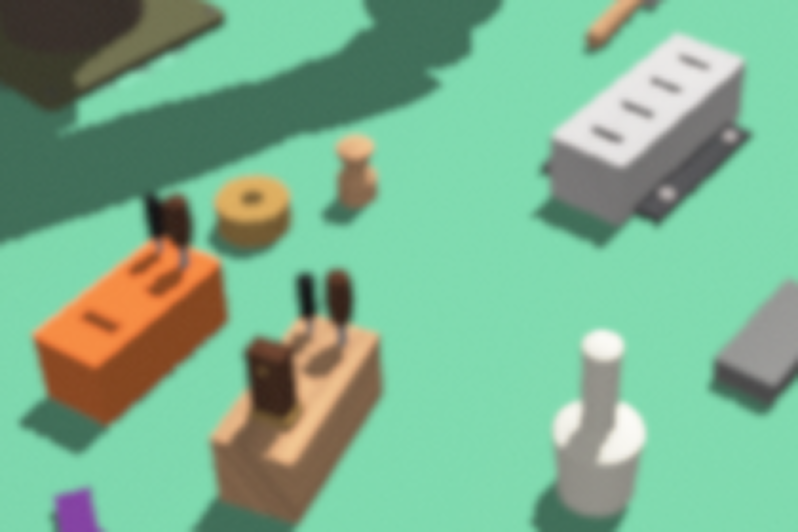

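```bash
cat > h.py <<'E'
import numpy as np,cv2
from scipy.spatial.transform import Rotation as R
def K(f): return np.array([[f["fx"],0,f["cx"]],[0,f["fy"],f["cy"]],[0,0,1.]])
def D(f): return np.array([f["k1"],0,0,0.])
def c2w(f,st=None):
    if "world_to_cam" in f: return np.linalg.inv(f["world_to_cam"])
    T=np.eye(4);T[:3,:3]=R.from_euler('xyz',st["tcp_rot"],degrees=True).as_matrix();T[:3,3]=st["tcp_pos"]
    return T@f["T_tool_cam"]
def cast(f,px,z,st=None):
    px=np.atleast_2d(np.array(px,float))
    u=cv2.undistortPoints(px[:,None],K(f),D(f))[:,0]
    M=c2w(f,st)
    d=np.c_[u[:,0],-u[:,1],-np.ones(len(u))]@M[:3,:3].T
    o=M[:3,3]
    return o+d*((z-o[2])/d[:,2])[:,None]
def proj(f,P,st=None):
    P=np.atleast_2d(P);M=np.linalg.inv(c2w(f,st));q=P@M[:3,:3].T+M[:3,3]
    q=q*[1,-1,-1]
    return cv2.projectPoints(q,np.zeros(3),np.zeros(3),K(f),D(f))[0][:,0]
E
python3 - <<'E'
from station import arm
from h import *
ft=arm.grab_frame("top");fs=arm.grab_frame("scene")
# slots: dark in block box
def slots(f,box,thr):
    x0,y0,x1,y1=box
    im=cv2.resize(f["img"][y0:y1,x0:x1],None,fx=4,fy=4,interpolation=cv2.INTER_CUBIC)
    hsv=cv2.cvtColor(im,cv2.COLOR_RGB2HSV)
    m=((im.max(2)<thr)).astype(np.uint8)
    n,l,st,c=cv2.connectedComponentsWithStats(m)
    out=[]
    for i in range(1,n):
        if 60<st[i,4]<1500: out.append((c[i]+.5)/4-.5+[x0,y0]); print(st[i],out[-1])
    return np.array(out)
print("top");st=slots(ft,(188,207,246,228),90)
print(cast(ft,st,.059))
print("scene");ss=slots(fs,(288,170,338,200),120)
print(cast(fs,ss,.059))
# rack top corners in top (crop b, factor 6, offset 320,180)
cr=np.array([[52,152],[290,62],[328,165],[92,255]])/6+[320-.4,180-.4]
P=cast(ft,cr,.058);print(P,np.linalg.norm(np.roll(P,-1,0)-P,axis=1),P.mean(0))
cb=np.array([[122,222],[610,180],[628,360],[135,402]])/8+[170-.4,180-.4]
P=cast(ft,cb,.06);print(P,np.linalg.norm(np.roll(P,-1,0)-P,axis=1),P.mean(0))
E
```

```text
top
[193  12  12  36 327] [237.16857798 214.03707951]
[136  17  12  37 331] [223.04720544 215.33043807]
[ 80  22  12  36 309] [208.94781553 216.59182848]
[ 24  28  11  36 314] [194.83200637 217.92675159]
[143  76  78   8 382] [235.46596859 226.76636126]
[[0.53273109 0.13195342 0.059     ]
 [0.52899957 0.17582567 0.059     ]
 [0.52536326 0.21963907 0.059     ]
 [0.5214933  0.26352673 0.059     ]
 [0.4932085  0.13724806 0.059     ]]
scene
[29  3 17  8 65] [296.38653846 171.40576923]
[[0.44475546 0.23174957 0.059     ]]
[[ 0.55926736 -0.15201558  0.058     ]
 [ 0.60565068 -0.27766365  0.058     ]
 [ 0.5514474  -0.29634045  0.058     ]
 [ 0.50546702 -0.17196538  0.058     ]] [0.13393598 0.05733078 0.13260224 0.05738006] [ 0.55545812 -0.22449626  0.058     ]
[[0.55458355 0.29473264 0.06      ]
 [0.56970566 0.10486892 0.06      ]
 [0.49960781 0.09801796 0.06      ]
 [0.4845789  0.28908477 0.06      ]] [0.19046499 0.07043184 0.19165697 0.0702321 ] [0.52711898 0.19667607 0.06      ]
```

Call:
carry_out --steps "-12 13 0 0;-22 24 2 0;-23 26 2 0;-23 26 2 0;-23 26 2 0;-23 26 2 0;-23 26 2 0;-23 26 2 0;-23 26 2 0;-23 26 2 0;-23 26 2 0;-23 26 2 0;-23 26 2 0;-23 26 2 0;-23 26 2 0;-23 26 2 0;-23 26 2 0;-23 26 2 0;-23 26 2 0;-23 26 2 0" --hand 60

```text
clock: 1.92
tcp_pos: [0.4991, -0.1125, 0.2658]
tcp_rot: [-180.0, -0.0, 68.8]
force: [0.2, 0.4, -0.4]
finger_gap: 0.0601
```

Call:
carry_out --steps "-23 26 2 0;-23 26 2 0;-23 25 2 0;-22 24 2 0;-10 10 0 0;0 0 0 -0.12;0 0 0 -0.12;0 0 0 -0.12;0 0 0 -0.12;0 0 0 -0.12;0 0 0 -0.12;0 0 0 0;0 0 0 0"

```text
clock: 3.0
tcp_pos: [0.5656, -0.245, 0.2577]
tcp_rot: [-180.0, -0.0, 109.9]
force: [-0.6, -0.4, -0.8]
finger_gap: 0.06
```

Run:
```python
from station import arm
from h import *
st=arm.state();print({k:np.round(st[k],4) for k in("clock","joint_pos","tcp_pos","tcp_rot","force","finger_gap")})
f=arm.grab_frame("wrist");cv2.imwrite("pics/w1.png",f["img"][:,:,::-1])
np.save("w1.npy",f,allow_pickle=True)
a=np.radians(110.2)
yv=np.array([np.cos(a),np.sin(a)])
print(proj(f,[[.5659,-.2527,.126],[.5659,-.2527,.058],[.5555,-.2245,.058]],st))
```

```text
{'clock': np.float64(3.0), 'joint_pos': array([-2.34194e+01,  2.50832e+01,  4.88200e-01,  6.54273e+01,
       -1.30000e-03, -4.33123e+01]), 'tcp_pos': array([ 0.5656, -0.245 ,  0.2577]), 'tcp_rot': array([-1.799829e+02, -1.430000e-02,  1.098929e+02]), 'force': array([-0.5898, -0.4319, -0.829 ]), 'finger_gap': np.float64(0.06)}
[[264.78737922 221.12486091]
 [267.69112305 193.405567  ]
 [305.27766861 193.16189698]]
```

View pics/w1.png

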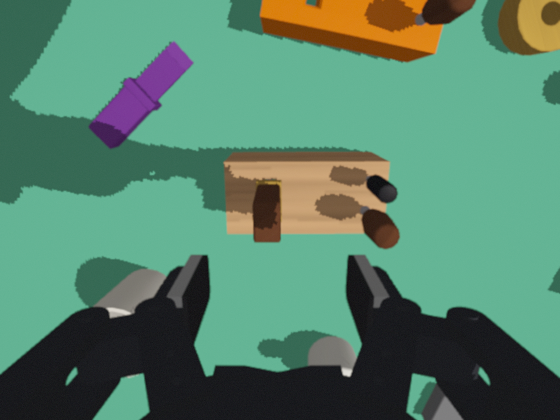

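The handle sits at about (267,185–241), and I predicted its top centre at (265,221). I'll zoom in to check.

Run:
```python
import cv2
t=cv2.imread("pics/w1.png")
cv2.imwrite("pics/w1c.png",cv2.resize(t[145:255,215:315],None,fx=6,fy=5.4,interpolation=cv2.INTER_CUBIC))
```

```text
(no output)
```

View pics/w1c.png

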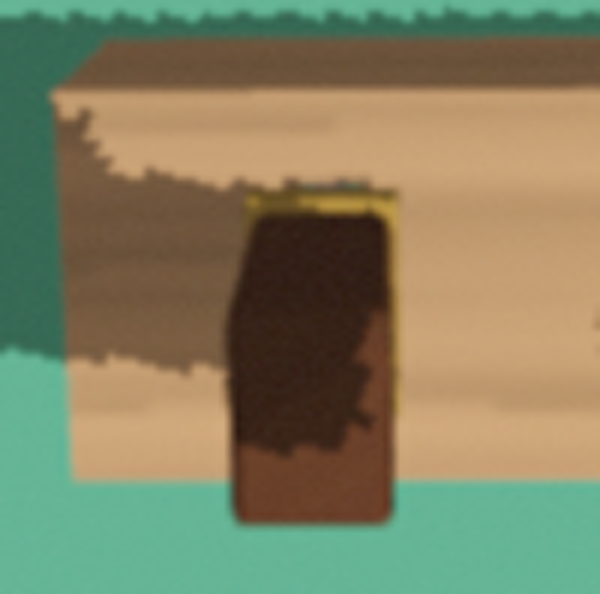

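Run:
```python
from station import arm
from h import *
st=arm.state();f=np.load("w1.npy",allow_pickle=True).item()
M=R.from_euler('z',110.0,degrees=True).as_matrix()[:2,:2]
def show(n,px,z):
    P=cast(f,px,z,st);print(n,np.round(P[:,:2],4).tolist(),"len",np.linalg.norm(P[1]-P[0]),"mid",P.mean(0)[:2])
def w(x,y,): return [215+x/6-.4,145+y/5.4-.4]
for z in (.118,.126): show("near top edge z%.3f"%z,[w(234,523),w(393,523)],z)
show("far collar edge",[w(249,192),w(398,192)],.066)
show("rack far edge",[w(55,92),w(600,88)],.058)
show("rack near edge",[w(73,482),w(600,480)],.058)
```

```text
near top edge z0.118 [[0.5843, -0.2543], [0.5784, -0.2382]] len 0.017171406570508814 mid [ 0.58135425 -0.24623402]
near top edge z0.126 [[0.581, -0.2549], [0.5754, -0.2393]] len 0.01651484347682586 mid [ 0.57817486 -0.2471103 ]
far collar edge [[0.5571, -0.2651], [0.5506, -0.2472]] len 0.019063006062988466 mid [ 0.55384591 -0.25612696]
rack far edge [[0.5535, -0.2935], [0.5289, -0.2271]] len 0.07085500244007507 mid [ 0.54117774 -0.26028315]
rack near edge [[0.6101, -0.2732], [0.5851, -0.2048]] len 0.07277890110862933 mid [ 0.59760449 -0.2389833 ]
```

Call:
carry_out --steps "-6.5 0.7 10 -0.005;0 0 20 0;0 0 20 0;0 0 20 0;0 0 20 0;0 0 15 0;0 0 5.5 0;0 0 0 0;0 0 0 0"

```text
clock: 3.8
tcp_pos: [0.5687, -0.2511, 0.1473]
tcp_rot: [-180.0, -0.0, 110.3]
force: [1.2, -0.0, -0.6]
finger_gap: 0.0598
```

Run:
```python
from station import arm
from h import *
st=arm.state();print({k:np.round(st[k],4) for k in("clock","tcp_pos","tcp_rot","force","finger_gap")})
f=arm.grab_frame("wrist");cv2.imwrite("pics/w2.png",f["img"][:,:,::-1])
```

```text
{'clock': np.float64(3.8), 'tcp_pos': array([ 0.5687, -0.2511,  0.1473]), 'tcp_rot': array([-1.799918e+02, -5.200000e-03,  1.103155e+02]), 'force': array([ 1.2245, -0.022 , -0.6076]), 'finger_gap': np.float64(0.0598)}
```

View pics/w2.png

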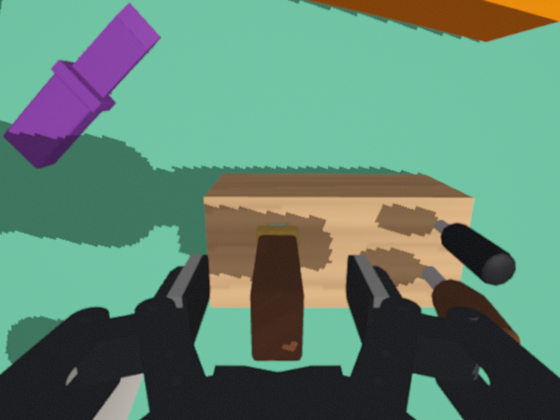

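The handle is centred between the jaws at about x=277, so I'm closing the gripper.

Call:
carry_out --steps "0 0 0 0;0 0 0 0;0 0 0 0;0 0 0 0;0 0 0 0;0 0 0 0;0 0 0 0" --hand 5

```text
clock: 4.43
tcp_pos: [0.5691, -0.2512, 0.1483]
tcp_rot: [179.9, 0.1, 110.3]
force: [0.7, -0.3, 6.1]
finger_gap: 0.0171
```

Call:
carry_out --steps "0 0 -3 0;0 0 -6 0;0 0 -12 0;0 0 -15 0;0 0 -15 0;0 0 -15 0;0 0 -10 0;0 0 0 0;0 0 0 0"

```text
clock: 5.18
tcp_pos: [0.5687, -0.2509, 0.2236]
tcp_rot: [180.0, 0.0, 110.4]
force: [-0.9, 0.3, -1.9]
finger_gap: 0.0176
```

Run:
```python
from station import arm
from h import *
st=arm.state();print({k:np.round(st[k],4) for k in("clock","tcp_pos","tcp_rot","force","wrist_torque","finger_gap")})
f=arm.grab_frame("wrist");cv2.imwrite("pics/w3.png",f["img"][:,:,::-1])
f=arm.grab_frame("scene");cv2.imwrite("pics/s3.png",cv2.resize(f["img"][150:350,130:370,::-1],None,fx=3.2,fy=3,interpolation=cv2.INTER_CUBIC))
```

```text
{'clock': np.float64(5.1833), 'tcp_pos': array([ 0.5687, -0.2509,  0.2236]), 'tcp_rot': array([1.799736e+02, 2.560000e-02, 1.103539e+02]), 'force': array([-0.9122,  0.2539, -1.8505]), 'wrist_torque': array([ 0.0317,  0.0241, -0.0178]), 'finger_gap': np.float64(0.0176)}
```

View pics/w3.png

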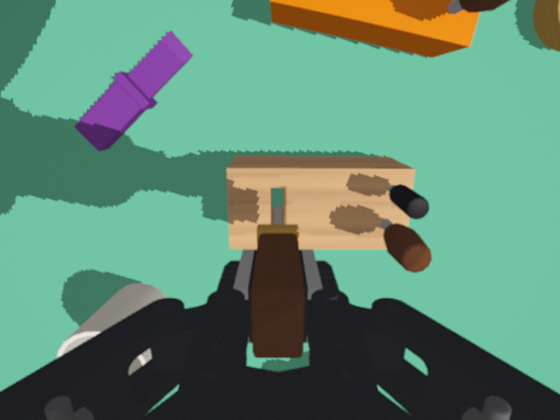

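View pics/s3.png

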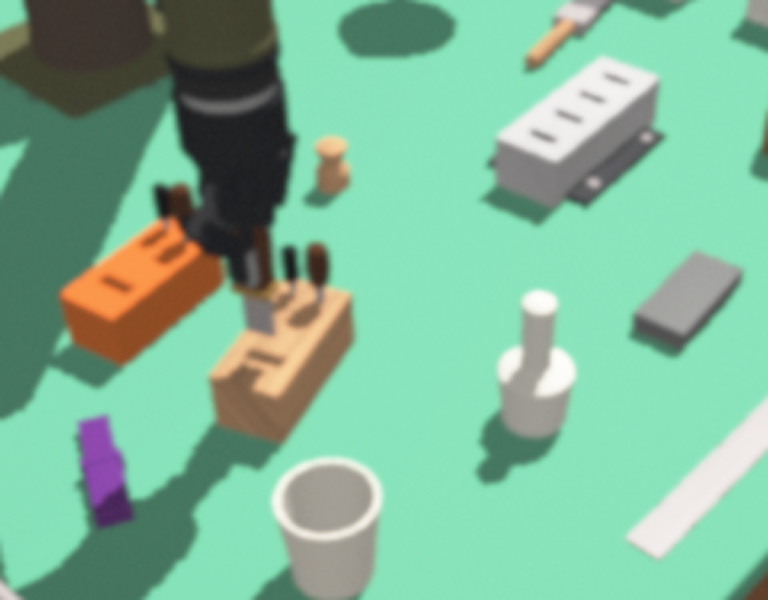

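Only the wooden feeler came out of the rack. The blade is upright and the tip is clear of the rack. Next is the block.

Call:
carry_out --steps "0 0 -20 0;0 0 -25 0;0 0 -25 0;16 4.3 0 0;26 7 0 0;30 8 0 0;30 8 0 0;30 8 0 0;30 8 0 0;30 8 0 0;30 8 0 0;30 8 0 0;30 8 0 0;30 8 0 0;30 8 0 0;20 5.5 0 0;10 2.5 0 0"

```text
clock: 6.7
tcp_pos: [0.5309, 0.1352, 0.2918]
tcp_rot: [-179.9, -0.1, 110.5]
force: [0.6, -0.5, -1.1]
finger_gap: 0.0174
```

Call:
carry_out --steps "0 0 0 0.09;0 0 0 0.09;0 0 0 0.09;0 0 0 0;0 0 0 0;0 0 0 0"

```text
clock: 7.2
tcp_pos: [0.532, 0.132, 0.2928]
tcp_rot: [-179.9, 0.0, 95.0]
force: [-1.1, -0.5, -1.2]
finger_gap: 0.0175
```

```bash
cat > look.py <<'E'
from station import arm
from h import *
import sys
st=arm.state();print({k:np.round(st[k],4) for k in("clock","tcp_pos","tcp_rot","force","wrist_torque","finger_gap")})
f=arm.grab_frame("wrist");cv2.imwrite(f"pics/{sys.argv[1]}.png",f["img"][:,:,::-1])
np.save(sys.argv[1]+".npy",dict(f=f,st=st),allow_pickle=True)
E
python3 look.py w4
```

```text
{'clock': np.float64(7.2), 'tcp_pos': array([0.532 , 0.132 , 0.2928]), 'tcp_rot': array([-1.799383e+02,  1.870000e-02,  9.496000e+01]), 'force': array([-1.0555, -0.4816, -1.2422]), 'wrist_torque': array([-0.0116, -0.0083, -0.0266]), 'finger_gap': np.float64(0.0175)}
```

View pics/w4.png

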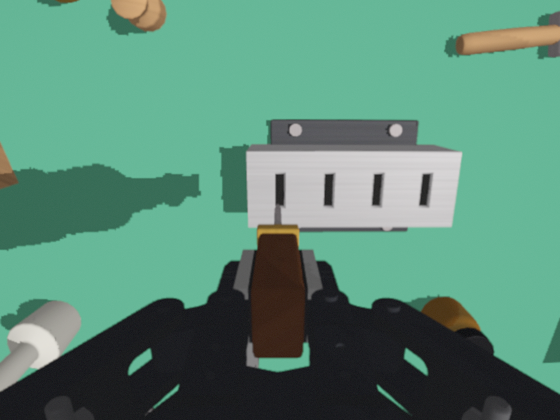

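Run:
```python
from h import *
d=np.load("w4.npy",allow_pickle=True).item();f,st=d["f"],d["st"]
im=f["img"]
crop=im[140:240,235:470]
cv2.imwrite("pics/w4c.png",cv2.resize(crop[:,:,::-1],None,fx=3.4,fy=3.4,interpolation=cv2.INTER_CUBIC))
x0,y0=265,165
sub=cv2.resize(im[y0:212,x0:445],None,fx=4,fy=4,interpolation=cv2.INTER_CUBIC)
m=(sub.max(2)<70).astype(np.uint8)
n,l,s,c=cv2.connectedComponentsWithStats(m)
for i in range(1,n):
    if s[i,4]>100:
        b=(s[i,:4]/4.); bx=[x0+b[0]-.4,x0+b[0]+b[2]-.4,y0+b[1]-.4,y0+b[1]+b[3]-.4]
        ctr=[(bx[0]+bx[1])/2,(bx[2]+bx[3])/2]
        print(np.round(bx,1),"z60",np.round(cast(f,ctr,.06,st)[0],4),"z57",np.round(cast(f,ctr,.057,st)[0],4))
```

```text
[275.8 283.6 174.4 204.6] z60 [0.534  0.1346 0.06  ] z57 [0.5347 0.1347 0.057 ]
[324.4 332.6 174.4 204.6] z60 [0.5302 0.1781 0.06  ] z57 [0.5309 0.1787 0.057 ]
[372.4 381.4 174.4 204.4] z60 [0.5263 0.2216 0.06  ] z57 [0.527  0.2225 0.057 ]
[419.8 429.4 174.4 204.4] z60 [0.5225 0.2651 0.06  ] z57 [0.5231 0.2664 0.057 ]
```

View pics/w4c.png

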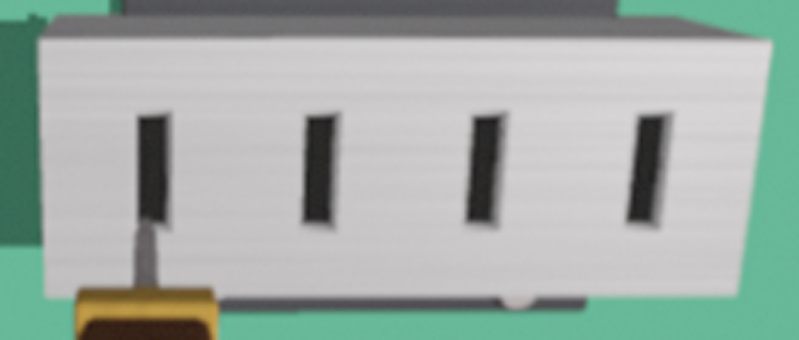

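Run:
```python
from h import *
d=np.load("w4.npy",allow_pickle=True).item();f,st=d["f"],d["st"]
im=f["img"]
Rt=R.from_euler('xyz',st["tcp_rot"],degrees=True).as_matrix()
tl=lambda P:np.round(((P-st["tcp_pos"])@Rt)*1000,1)
# blade columns along rows, collar
for r in range(206,222,3): print(r,im[r,268:292].max(1).tolist())
o=lambda x,y:[235+x/3.4-.35,140+y/3.4-.35]
print("tip",tl(cast(f,[o(146,222)],.155,st)),"collar far edge",tl(cast(f,[o(77,290),o(216,290)],.203+.008,st)))
print("tip proj expected",proj(f,(st["tcp_pos"]+Rt@np.array([[0,-.012,.138],[0,0.012,.138],[0,0,.138]]).T.T.T if 0 else np.array([st["tcp_pos"]+Rt@np.array(v) for v in ([0,-.012,.138],[0,.012,.138])])),st))
for a,b,c,dd in((137,172,113,228),(303,340,112,228),(467,507,112,228),(628,672,112,228)):
    print("slot",tl(cast(f,[o((a+b)/2,(c+dd)/2)],.06,st)), np.round(cast(f,[o((a+b)/2,(c+dd)/2)],.06,st),4))
P=cast(f,[o(40,38),o(770,40),o(738,296),o(45,297)],.06,st);print(P,np.linalg.norm(P-np.roll(P,-1,0),axis=1),P.mean(0))
```

```text
206 [196, 196, 196, 196, 197, 198, 191, 152, 108, 99, 100, 107, 129, 141, 138, 135, 144, 166, 191, 197, 198, 197, 196, 197]
209 [194, 194, 194, 194, 195, 190, 161, 117, 101, 102, 102, 100, 128, 174, 191, 193, 193, 194, 195, 194, 195, 195, 195, 195]
212 [195, 195, 195, 195, 196, 190, 155, 114, 104, 105, 104, 103, 126, 174, 194, 196, 197, 196, 196, 196, 197, 197, 197, 196]
215 [192, 192, 193, 193, 194, 186, 142, 102, 98, 101, 103, 103, 118, 160, 189, 194, 193, 193, 193, 193, 193, 193, 193, 193]
218 [193, 194, 194, 193, 195, 187, 143, 103, 99, 103, 103, 102, 119, 161, 190, 195, 194, 195, 195, 194, 194, 194, 195, 195]
221 [194, 195, 195, 195, 196, 187, 139, 100, 96, 96, 96, 98, 114, 156, 190, 197, 194, 196, 195, 194, 195, 195, 195, 195]
tip [[  0.5 -10.9 137.8]] collar far edge [[ -9.  -17.7  81.9]
 [  9.9 -17.7  81.9]]
tip proj expected [[276.84945789 203.21757017]
 [276.88514098 239.19693978]]
slot [[  2.8   2.8 232.8]] [[0.5343 0.135  0.06  ]]
slot [[ 46.8   2.7 232.8]] [[0.5304 0.1788 0.06  ]]
slot [[ 90.8   2.6 232.8]] [[0.5265 0.2226 0.06  ]]
slot [[134.6   2.6 232.8]] [[0.5227 0.2662 0.06  ]]
[[0.50209954 0.10277966 0.06      ]
 [0.48568279 0.29092546 0.06      ]
 [0.55570766 0.29832506 0.06      ]
 [0.57206452 0.10844398 0.06      ]] [0.18886067 0.07041474 0.1905843  0.0701939 ] [0.52888863 0.20011854 0.06      ]
```

Call:
carry_out --steps "2.3 2 10 0;0 0 20 0;0 0 20 0;0 0 20 0;0 0 10 0;0 0 4 0;0 0 0 0;0 0 0 0"

```text
clock: 7.92
tcp_pos: [0.5345, 0.135, 0.2099]
tcp_rot: [180.0, -0.0, 94.9]
force: [0.7, -0.4, -1.2]
finger_gap: 0.0174
```

```bash
python3 look.py w5;python3 - <<'E'
import cv2
t=cv2.imread("pics/w5.png")
cv2.imwrite("pics/w5c.png",cv2.resize(t[130:260,220:380],None,fx=5,fy=4.6,interpolation=cv2.INTER_CUBIC))
E
```

```text
{'clock': np.float64(7.9167), 'tcp_pos': array([0.5345, 0.135 , 0.2099]), 'tcp_rot': array([ 1.799528e+02, -9.200000e-03,  9.489120e+01]), 'force': array([ 0.6523, -0.4121, -1.1904]), 'wrist_torque': array([ 0.0543, -0.0266, -0.0164]), 'finger_gap': np.float64(0.0174)}
```

View pics/w5c.png

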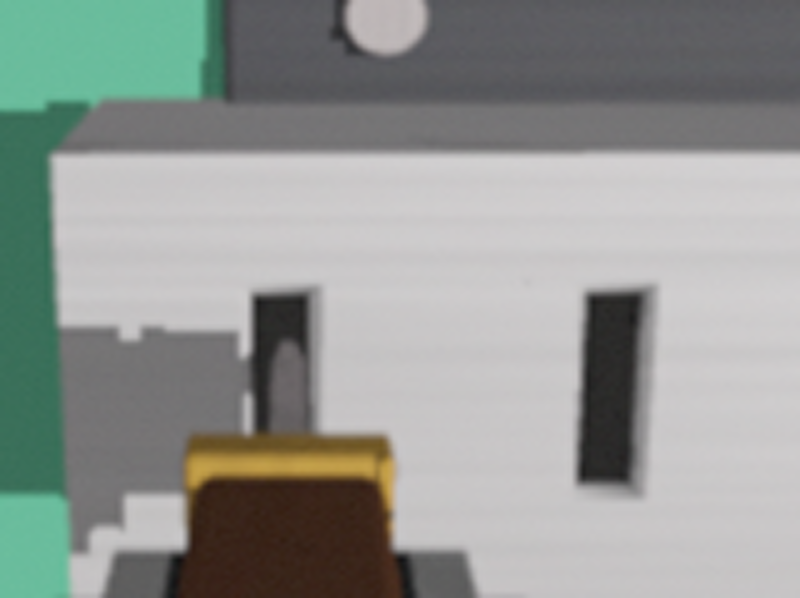

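Run:
```python
from h import *
d=np.load("w5.npy",allow_pickle=True).item();f,st=d["f"],d["st"]
Rt=R.from_euler('xyz',st["tcp_rot"],degrees=True).as_matrix()
tl=lambda P:np.round(((P-st["tcp_pos"])@Rt)*1000,1)
o=lambda x,y:[220+x/5-.4,130+y/4.6-.4]
print("tip",tl(cast(f,[o(289,341),o(289,350)],.0716,st)))
print("slot1 far edge",tl(cast(f,[o(250,291),o(320,288)],.06,st)))
print("slot2 corners",tl(cast(f,[o(583,289),o(656,286),o(643,495),o(576,487)],.06,st)))
```

```text
tip [[  0.3 -11.6 138.3]
 [  0.3 -10.3 138.3]]
slot1 far edge [[ -4.7 -15.6 149.9]
 [  4.4 -16.  149.9]]
slot2 corners [[ 38.7 -15.9 149.9]
 [ 48.2 -16.3 149.9]
 [ 48.4  15.4 149.9]
 [ 39.2  14.2 149.9]]
```

Call:
carry_out --steps "-0.6 -0.6 0 0;0 0 4 0;0 0 4 0;0 0 4 0;0 0 4 0;0 0 3 0"

```text
clock: 8.47
tcp_pos: [0.5333, 0.1342, 0.1897]
tcp_rot: [-180.0, 0.0, 94.9]
force: [-0.2, -0.9, -0.9]
finger_gap: 0.0173
```

Call:
carry_out --steps "0 0 1.5 0;0 0 1.5 0;0 0 1.5 0;0 0 1.5 0"

```text
clock: 8.8
tcp_pos: [0.5336, 0.1343, 0.1843]
tcp_rot: [180.0, -0.0, 94.9]
force: [0.5, -0.5, -1.0]
finger_gap: 0.017
```

Call:
carry_out --steps "0 0 2 0;0 0 2 0;0 0 2 0;0 0 2 0"

```text
clock: 9.13
tcp_pos: [0.5335, 0.1343, 0.1762]
tcp_rot: [180.0, -0.0, 94.9]
force: [0.1, -0.6, -1.3]
finger_gap: 0.0175
```

Call:
carry_out --steps "0 0 2 0;0 0 2 0;0 0 2 0;0 0 2 0"

```text
clock: 9.47
tcp_pos: [0.5335, 0.1342, 0.1682]
tcp_rot: [-180.0, 0.0, 94.9]
force: [-0.2, -0.5, -0.5]
finger_gap: 0.0172
```

Call:
carry_out --steps "0 0 2 0;0 0 2 0;0 0 2 0"

```text
clock: 9.72
tcp_pos: [0.5336, 0.1342, 0.1622]
tcp_rot: [180.0, -0.0, 94.9]
force: [0.2, -0.0, -1.0]
finger_gap: 0.017
```

Slot 1 shows no drag at 36 mm depth, so it is slack. Moving to slot 2.

Call:
carry_out --steps "0 0 -6 0;0 0 -12 0;0 0 -16 0;0 0 -12 0;0 0 -4 0;10 0 0 0;16 0 0 0;12 0 0 0;6 0 0 0;0 0 0 0;0 0 6 0;0 0 7 0;0 0 6 0;0 0 3 0;0 0 0 0"

```text
clock: 10.97
tcp_pos: [0.529, 0.1773, 0.189]
tcp_rot: [-179.8, 0.0, 94.8]
force: [-0.4, -0.6, -1.7]
finger_gap: 0.0172
```

Call:
carry_out --steps "0 0 1.5 0;0 0 1.5 0;0 0 1.5 0;0 0 1.5 0"

```text
clock: 11.3
tcp_pos: [0.53, 0.1781, 0.1845]
tcp_rot: [180.0, -0.0, 94.9]
force: [-0.2, 0.5, -1.2]
finger_gap: 0.0174
```

Call:
carry_out --steps "0 0 2 0;0 0 2 0;0 0 2 0;0 0 2 0"

```text
clock: 11.63
tcp_pos: [0.5298, 0.1781, 0.1762]
tcp_rot: [180.0, 0.0, 94.9]
force: [-0.9, 0.4, -2.5]
finger_gap: 0.0172
```

Call:
carry_out --steps "0 0 2 0;0 0 2 0;0 0 2 0;0 0 2 0"

```text
clock: 11.97
tcp_pos: [0.5298, 0.1781, 0.1682]
tcp_rot: [180.0, 0.0, 94.9]
force: [-0.3, 0.2, -2.0]
finger_gap: 0.0173
```

Call:
carry_out --steps "0 0 2 0;0 0 2 0;0 0 2 0"

```text
clock: 12.22
tcp_pos: [0.5298, 0.1781, 0.1622]
tcp_rot: [180.0, -0.0, 94.9]
force: [-1.0, -0.2, -1.3]
finger_gap: 0.0173
```

Slot 2 is slack too. Moving to slot 3.

Call:
carry_out --steps "0 0 -6 0;0 0 -12 0;0 0 -16 0;0 0 -12 0;0 0 -4 0;10 0 0 0;16 0 0 0;12 0 0 0;6 0 0 0;0 0 0 0;0 0 6 0;0 0 7 0;0 0 6 0;0 0 3 0;0 0 0 0"

```text
clock: 13.47
tcp_pos: [0.5253, 0.2211, 0.1889]
tcp_rot: [-179.8, 0.1, 94.8]
force: [0.0, 0.2, -1.6]
finger_gap: 0.0175
```

Call:
carry_out --steps "0 0 1.5 0;0 0 1.5 0;0 0 1 0"

```text
clock: 13.72
tcp_pos: [0.5262, 0.2218, 0.1865]
tcp_rot: [180.0, -0.0, 94.9]
force: [0.0, 0.0, -1.2]
finger_gap: 0.0175
```

```bash
python3 look.py w6
```

```text
{'clock': np.float64(13.7167), 'tcp_pos': array([0.5262, 0.2218, 0.1865]), 'tcp_rot': array([ 1.799787e+02, -6.300000e-03,  9.486650e+01]), 'force': array([ 0.0463,  0.0457, -1.2178]), 'wrist_torque': array([ 0.0746,  0.0145, -0.0461]), 'finger_gap': np.float64(0.0175)}
```

View pics/w6.png

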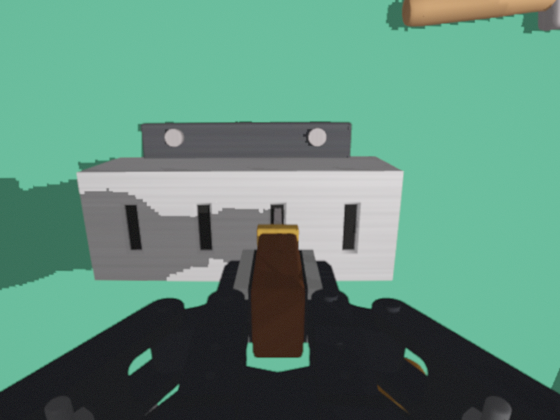

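The blade is in the third slot's mouth, centred at about (278,215). The tip is about 12 mm deep and there is no push-back yet.

Call:
carry_out --steps "0 0 1 0;0 0 1 0;0 0 0.5 0"

```text
clock: 14.02
tcp_pos: [0.5261, 0.2219, 0.1839]
tcp_rot: [180.0, 0.0, 94.9]
force: [-0.8, -0.7, -0.2]
finger_gap: 0.0171
```

Call:
carry_out --steps "0 0 1 0;0 0 1 0;0 0 1 0"

```text
clock: 14.27
tcp_pos: [0.5261, 0.2216, 0.1809]
tcp_rot: [180.0, 0.0, 94.9]
force: [0.6, -1.3, 0.5]
finger_gap: 0.0174
```

Call:
carry_out --steps "0 0 1 0;0 0 1.5 0;0 0 1.5 0"

```text
clock: 14.52
tcp_pos: [0.5265, 0.2219, 0.1779]
tcp_rot: [179.9, 0.0, 94.9]
force: [-1.0, -1.6, 6.3]
finger_gap: 0.017
```

Call:
carry_out --steps "0 0 1 0;0 0 1 0;0 0 1 0"

```text
clock: 14.77
tcp_pos: [0.5267, 0.2221, 0.1753]
tcp_rot: [179.9, -0.0, 94.9]
force: [-1.5, -2.0, 7.7]
finger_gap: 0.0174
```

Call:
carry_out --steps "0 0 1 0;0 0 1 0;0 0 1 0"

```text
clock: 15.02
tcp_pos: [0.5269, 0.2223, 0.1725]
tcp_rot: [179.8, -0.1, 94.9]
force: [-1.0, -1.4, 6.6]
finger_gap: 0.0173
```

Call:
carry_out --steps "0 0 1.5 0;0 0 1.5 0;0 0 1.5 0;0 0 1.5 0"

```text
clock: 15.35
tcp_pos: [0.5271, 0.2223, 0.1663]
tcp_rot: [179.8, -0.0, 94.9]
force: [0.1, -1.0, 6.7]
finger_gap: 0.0172
```

```bash
python3 look.py w7
```

```text
{'clock': np.float64(15.35), 'tcp_pos': array([0.5271, 0.2223, 0.1663]), 'tcp_rot': array([ 1.79817e+02, -4.87000e-02,  9.48789e+01]), 'force': array([ 0.0709, -1.0406,  6.7195]), 'wrist_torque': array([-0.3192,  0.0414,  0.0353]), 'finger_gap': np.float64(0.0172)}
```

View pics/w7.png

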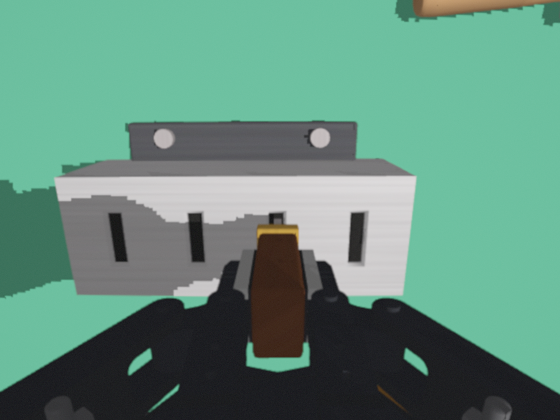

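Slot 3 gives a steady drag of about 8 N, and the collar hasn't moved in the grip (row 226 as before). Slot 3 is the snug one. I'll lift out and gently try slot 4 to complete the check.

Call:
carry_out --steps "0 0 -4 0;0 0 -6 0;0 0 -8 0;0 0 -10 0;0 0 -10 0;0 0 -8 0;10 0 0 0;16 0 0 0;12 0 0 0;6 0 0 0;0 0 0 0;0 0 6 0;0 0 7 0;0 0 6 0;0 0 1 0;0 0 0 0"

```text
clock: 16.73
tcp_pos: [0.5217, 0.265, 0.1897]
tcp_rot: [-179.9, 0.1, 94.8]
force: [-0.6, -0.4, -1.5]
finger_gap: 0.0171
```

```bash
python3 look.py w8;python3 - <<'E'
import cv2
t=cv2.imread("pics/w8.png")
cv2.imwrite("pics/w8c.png",cv2.resize(t[130:260,150:330],None,fx=4.4,fy=4.4,interpolation=cv2.INTER_CUBIC))
E
```

```text
{'clock': np.float64(16.7333), 'tcp_pos': array([0.5217, 0.265 , 0.1897]), 'tcp_rot': array([-1.798701e+02,  5.720000e-02,  9.484380e+01]), 'force': array([-0.6028, -0.4025, -1.5218]), 'wrist_torque': array([-0.006 ,  0.0329,  0.0455]), 'finger_gap': np.float64(0.0171)}
```

View pics/w8c.png

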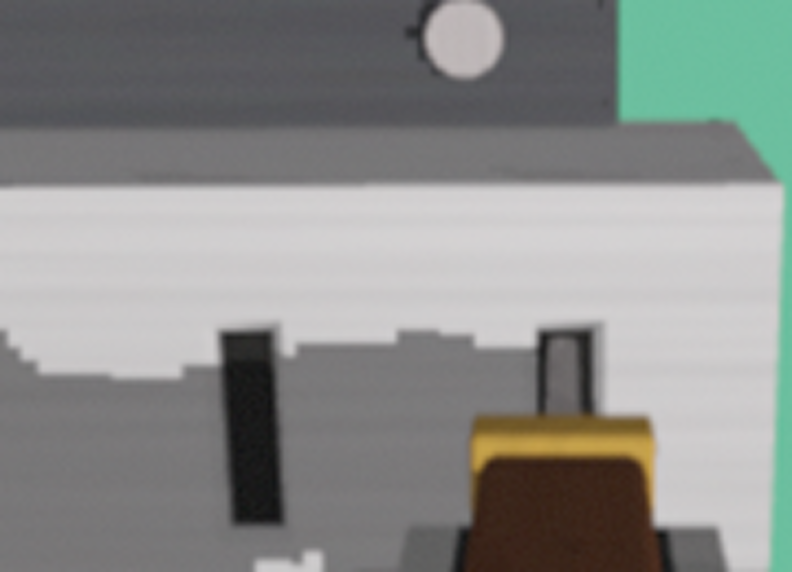

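Call:
carry_out --steps "0 0 1 0;0 0 0.5 0;0 0 0.5 0"

```text
clock: 17.03
tcp_pos: [0.5225, 0.2658, 0.1891]
tcp_rot: [180.0, -0.0, 94.9]
force: [0.4, -0.3, -2.1]
finger_gap: 0.0177
```

Call:
carry_out --steps "0 0 0.5 0;0 0 0.5 0;0 0 0 0"

```text
clock: 17.28
tcp_pos: [0.5224, 0.2658, 0.1881]
tcp_rot: [180.0, -0.0, 94.9]
force: [-0.3, -0.3, -0.3]
finger_gap: 0.0178
```

Call:
carry_out --steps "0 0 0.5 0;0 0 0.5 0;0 0 0 0"

```text
clock: 17.53
tcp_pos: [0.5225, 0.2658, 0.1873]
tcp_rot: [180.0, -0.0, 94.9]
force: [-1.1, -1.1, 3.0]
finger_gap: 0.0172
```

Slot 4 pushes back springily from about 10 mm (4–5 N at 11 mm), so it is the tight one. Returning to slot 3.

Call:
carry_out --steps "0 0 -4 0;0 0 -10 0;0 0 -12 0;-10 0 0 0;-16 0 0 0;-12 0 0 0;-6 0 0 0;0 0 0 0;0 0 0 0;0 0 6 0;0 0 7 0;0 0 7 0;0 0 4 0;0 0 3 0;0 0 3 0;0 0 3 0"

```text
clock: 18.87
tcp_pos: [0.5261, 0.2217, 0.1798]
tcp_rot: [180.0, 0.1, 94.9]
force: [-0.7, -2.6, 6.0]
finger_gap: 0.0174
```

Call:
carry_out --steps "0 0 2 0;0 0 2 0;0 0 2 0;0 0 2 0;0 0 2 0;0 0 2 0"

```text
clock: 19.37
tcp_pos: [0.5271, 0.2222, 0.1695]
tcp_rot: [179.8, -0.0, 94.9]
force: [-0.3, -1.2, 7.2]
finger_gap: 0.0174
```

Call:
carry_out --steps "0 0 2 0;0 0 2 0;0 0 2 0;0 0 2 0;0 0 2 0"

```text
clock: 19.78
tcp_pos: [0.5274, 0.2223, 0.1596]
tcp_rot: [179.8, -0.0, 94.9]
force: [-0.2, -2.1, 5.5]
finger_gap: 0.0173
```

Collar contact should come at a TCP height of about 0.150.

Call:
carry_out --steps "0 0 2 0;0 0 2 0;0 0 2 0;0 0 1 0"

```text
clock: 20.12
tcp_pos: [0.5275, 0.2223, 0.1524]
tcp_rot: [179.8, -0.0, 94.9]
force: [-0.1, -1.9, 6.2]
finger_gap: 0.0172
```

Call:
carry_out --steps "0 0 1 0;0 0 1 0;0 0 0.5 0"

```text
clock: 20.37
tcp_pos: [0.5276, 0.2223, 0.1503]
tcp_rot: [179.8, -0.0, 94.9]
force: [-1.2, -2.5, 12.1]
finger_gap: 0.0175
```

Call:
carry_out --steps "0 0 0.5 0;0 0 0.5 0;0 0 0 0"

```text
clock: 20.62
tcp_pos: [0.5276, 0.2223, 0.1503]
tcp_rot: [179.7, -0.1, 94.9]
force: [-3.1, -2.1, 13.7]
finger_gap: 0.0175
```

```bash
python3 look.py w9
```

```text
{'clock': np.float64(20.6167), 'tcp_pos': array([0.5276, 0.2223, 0.1503]), 'tcp_rot': array([ 1.797258e+02, -5.570000e-02,  9.487220e+01]), 'force': array([-3.1064, -2.116 , 13.662 ]), 'wrist_torque': array([-0.5443,  0.5086,  0.0412]), 'finger_gap': np.float64(0.0175)}
```

View pics/w9.png

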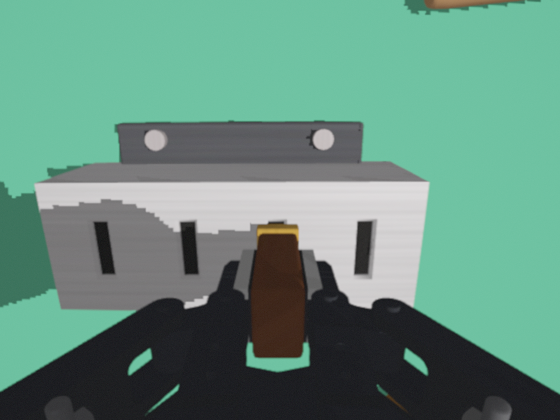

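The collar is down on the block: the height has stopped at 0.1503 and the force is rising. Easing the preload, then releasing.

Call:
carry_out --steps "0 0 -0.8 0;0 0 0 0"

```text
clock: 20.83
tcp_pos: [0.5276, 0.2223, 0.1503]
tcp_rot: [179.7, -0.0, 94.9]
force: [-0.3, -1.5, 8.2]
finger_gap: 0.0173
```

Call:
carry_out --steps "0 0 0 0;0 0 0 0;0 0 0 0;0 0 0 0;0 0 0 0;0 0 0 0" --hand 50

```text
clock: 21.33
tcp_pos: [0.5259, 0.2219, 0.1479]
tcp_rot: [-180.0, 0.0, 94.9]
force: [0.8, 0.9, 0.1]
finger_gap: 0.05
```

Call:
carry_out --steps "0 0 -5 0;0 0 -15 0;0 0 -20 0;0 0 -25 0;0 0 -25 0;0 0 -20 0;0 0 0 0;0 0 0 0"

```text
clock: 22.0
tcp_pos: [0.5269, 0.2222, 0.2597]
tcp_rot: [179.8, -0.1, 94.9]
force: [0.0, 0.3, -0.6]
finger_gap: 0.0505
```

```bash
python3 look.py w10
python3 - <<'E'
from station import arm
import cv2
f=arm.grab_frame("scene");cv2.imwrite("pics/s10.png",cv2.resize(f["img"][110:300,180:400,::-1],None,fx=3.6,fy=3.1,interpolation=cv2.INTER_CUBIC))
E
```

```text
{'clock': np.float64(22.0), 'tcp_pos': array([0.5269, 0.2222, 0.2597]), 'tcp_rot': array([ 1.798146e+02, -6.110000e-02,  9.488000e+01]), 'force': array([ 0.032 ,  0.2774, -0.5691]), 'wrist_torque': array([-0.0298, -0.0335, -0.0331]), 'finger_gap': np.float64(0.0505)}
```

View pics/w10.png

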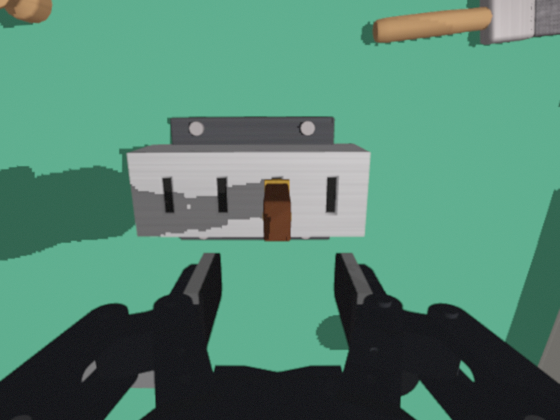

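View pics/s10.png

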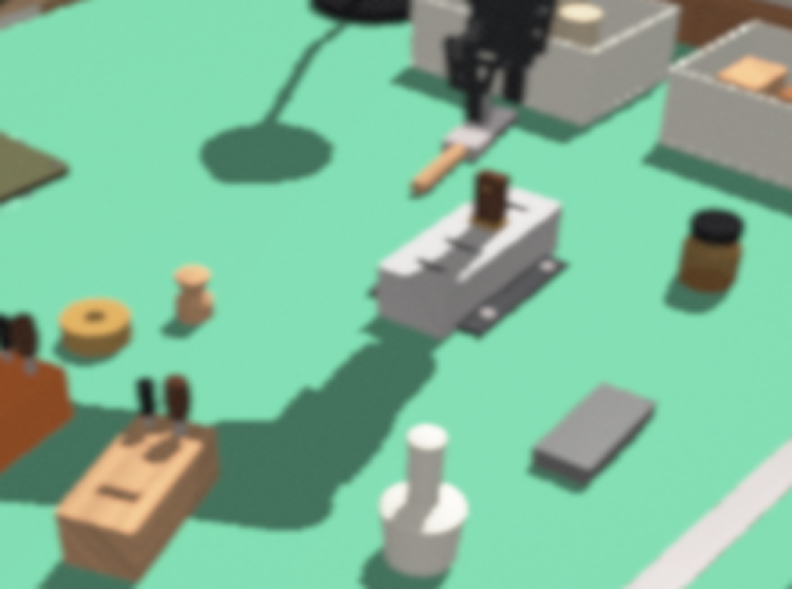

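The feeler stands upright in the third slot with its collar on the block. The gripper is clear and the other things are untouched.

Run:
```python
from station import arm
print(arm.finish_job())
```

```text
the job is handed in; nothing more can be done
None
```

The feeler is standing fully home in slot 3, the snug one, and I handed the job in at about 22 s. I don't have a verdict, because handing in doesn't report one.

| Slot | What the blade met | Result |
|---|---|---|
| 1 | No drag down to 36 mm | slack |
| 2 | No drag down to 36 mm | slack |
| 3 | Drag began at about 17–20 mm and held at about 7–9 N | snug |
| 4 | Springy push-back from about 10 mm; I stopped at 4–5 N, at 11 mm depth | tight |

- **Seating:** I put the feeler back in slot 3 and pressed until the collar stopped on the block. The tool height then held at 0.1503 m, where I expected contact. The wrist force reached about 14 N, the highest reading I saw.
- **Final checks:** After I let go and lifted 110 mm clear, the wrist and scene pictures showed the feeler upright with its collar down. The bystanders looked to be in their places. I judged this last check by eye and did not re-measure the feeler's tilt or centring.
- **Disagreement:** The top and wrist cameras put the slots about 3 mm apart. I used the wrist view of the blade tip against the slot, and the blade entered all four mouths cleanly.

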